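# Hold a bore probe centred in a specimen

### The job

Pull the inspection fixture's sprung slide out by its tab until the tab's pointer stands at the long mark and let go of it, so that the brass specimen sits under the guide hole. Then take the slender probe with the plain round grip from its stand and lower it upright through the guide hole, without touching the guide or the specimen, until its tip is about halfway down the specimen's bore. Finish while holding it there, still and centred in the guide hole, and leave the plug gauge, the jar and the screwdriver where they are.

Things in the scene. Friction and masses are not known exactly. Their poses are not given: they have to be found in the camera images.
- fixture: Fixed aluminium fixture; origin at table height below the guide hole, z up. Base 12 mm thick, x -60 to 60 mm, y -210 to 100 mm. A bridge carries the guide plate, 110 (x) by 60 (y) by 15 mm, top 100 mm above the table, on legs at x = +-47 mm; the slide runs along y beneath. Long black mark on the base at y = -170 mm, both sides of the slide, among short ticks 10 mm apart.
- guide (a point): Centre of the guide hole at the top face of the guide plate, 100 mm above the table; the hole is 22 mm in diameter, through, 15 mm deep. Axes as the fixture.
- slide (a joint): How far (m) the slide is pulled out along the fixture's -y: 0 home (specimen 50 mm to +y of the guide axis), 0.050 at the long mark (specimen exactly under the guide hole), 0.075 end stop. Starts between 0 and 0.02. A light spring (20 N/m) pulls it home, but a friction brake of about 3 N keeps it where it is left; pulling takes 3 to 5 N.
- tab (a point): Middle of the slide's upright steel pull tab, 57 mm above the table; moves with the slide. Tab 34 mm wide along the fixture's x, 10 mm thick along y, from 22 to 65 mm above the table; a small pointer sticks out at its foot, in line with its middle. Can be taken from above, closing along the fixture's y.
- specimen (a point): Centre of the mouth of the brass specimen tube that stands on the slide, 65 mm above the table (20 mm below the underside of the guide plate). Outer diameter 36 mm, bore 26 mm, bore depth 38 mm, closed bottom. Moves with the slide.
- probe: Probe, 140 mm long, about 0.12 kg: steel shaft 12 mm thick, 85 mm long, under a plain round black grip 24 mm thick, 55 mm long. Origin at the tip (lower end), z up along it. Hangs upright in one of two alike stands (64 mm square, 100 mm tall, 12 mm top plate with a 15 mm hole, on posts), grip shoulder on the stand's top, tip 15 mm above the table. Lift it 90 mm straight up to free it.
- tip (a point): The probe's tip, at its origin (same axes).
- probe_grip (a point): Point on the probe's axis in the middle of its grip, 115 mm above the tip.
- plug_gauge: Bystander: a plug gauge with a wide mushroom knob 46 mm in diameter on a 20 mm neck, hanging in the other stand. Origin at its tip, 60 mm below the stand's top; its top is 41 mm above the stand's top.
- jar: Bystander: a small closed jar, 50 mm in diameter, 60 mm tall, origin under its centre.
- screwdriver: Bystander: a screwdriver lying on the table beyond the fixture.
There are look-alikes about, which are no part of the job. What is shaped like the probe but blue or white is not meant.

How it is judged (in metres and radians):
On the way, in this order (a step that is already met when the one before it is completed fails the run):
1. the slide stands at the long mark (within 4 mm) and has been let go (value of joint slide between 0.046 and 0.054 m and contact force between fixture and the fingers below 0.1 N), for 0.3 s.
2. the probe is lifted out of its stand, its tip higher than 105 mm (height (world z) of tip above 0.105 m and contact force between probe and the fingers above 1 N), for 0.1 s.
3. the probe is held in the specimen's bore, centred in the guide hole, touching nothing (z of tip in the frame of guide between -0.064 and -0.044 m and horizontal distance between tip and guide below 0.003 m and angle between probe's own z axis and vertical below 0.06 rad and contact force between probe and the fingers above 1 N and contact force between probe and fixture below 0.3 N and value of joint slide between 0.046 and 0.054 m and contact force between fixture and the arm below 0.3 N and contact force between fixture and the fingers below 0.3 N and linear speed of probe below 0.01 m/s), for 0.3 s.
At the end, for the whole second after the job is handed in: Slide at 50 mm within 4 mm. Probe held by the fingers, upright (0.06 rad), still (10 mm/s), tip within 3 mm of the guide axis and 44 to 64 mm below the guide plate's top (9 to 29 mm below the specimen's mouth); probe and robot touch nothing of the fixture (all of step 3); the arm keeps its last pose, push and grip.
It fails at once if the probe touches the fixture, its guide hole or the specimen (over 0.5 N) (contact force between probe and fixture above 0.5 N).
It fails at once if the probe is tipped over (beyond 0.5 rad) (angle between probe's own z axis and vertical above 0.5 rad).
It fails at once if a bystander is moved by more than 20 mm (distance of any of plug_gauge, jar, screwdriver from where it was at the start of the episode above 0.02 m).
It also fails if it takes over 67 s, if anything falls off the work surface, if the arm or the gripper's body presses on something with over 40 N, if the wrist force passes 120 N, or if a joint passes its speed limit or range.

### The arm

A 6-joint arm with a two-finger parallel gripper is mounted at the origin on the work surface. World frame = base frame: x ahead of the robot, y to its left, z up, the work surface at z = 0. Lengths are in mm, angles in rad, forces in N, time in s.
With the tool pointing down it reaches from about 250 to 775 mm from the base axis. Payload 8.9 kg.
Tool frame: the origin (TCP) lies at the very end of the fingers, on their centre line; the grasp point (between the pads) lies arm.hold_point_z behind it (arm.hold_point_z is the distance from the TCP to the grasp point, in mm); z points along the fingers, y is the line along which they close (so a half turn about z gives the same grasp; the last joint's range is limited). The gripper opens to 85 mm and grips with 20 to 120 N. Pads are 22 mm wide; open, the fingers measure 114 mm over their backs; the gripper's body (76 mm by 85 mm) begins 54 mm behind the grasp point. The pads swing forward as they close: fully open they stand 13 mm farther back than shut.
Start: joints at [-1.263, 0.291, -0.153, 1.127, 0, 1.431], TCP at [226.844, -473.461, 231.305] pointing down, gripper open.
Joint ranges: [-2.52, 2.52], [-0.91, 1.74], [-1.3, 1.37], [-1.96, 2.02], [-1.52, 1.47], [-3.14, 3.14]. Speed limits (rad/s): [2.22, 2.22, 2.79, 3.14, 3.14, 3.14].

### API

Orientations are given as a unit quaternion [x, y, z, w].
In Python, from plant import arm gives the robot as it stands. The module is installed in compiled form; this text tells all that it offers.
- The arm moves only by the shell command python3 -m inch 'ROWS' [FORCE]. ROWS is text: rows parted by semicolons, each of 5 numbers parted by spaces: the opening, from 0 (shut) to 1 (fully open), then the shift along the tool's x, y, z in cm, then the turn about the tool's z in rad. In form: fingers dx dy dz roll; .... A call has 1 to 20 rows; each row is the pose to reach, as a shift and turn from the pose commanded when the call began, along the tool's axes at that moment; what a row does not reach only later rows make up. A row lasts 1/10 s, in which the tool goes at most 50 mm and 8.59 degrees, less where a joint would pass 70% of its speed; a pose out of reach is approached as far as the arm can. A call with a gripper value outside its range is refused whole. The fingers move at their own pace and stop on an object; FORCE is the grip in N (left out, the last holds). Time passes only in rows, so rows that repeat a pose let the fingers close. It gives the time, the measured TCP pose, the force, the opening and the grip force at its end, in the units of the state.
- arm.get_state(): the state, without advancing time (a new reading comes with each control period).
- arm.camera(name): name is "scene" or "top" or "wrist"; returns the picture (400x640x3 uint8, red, green, blue); there is no depth.
- arm.calibration(name): a dict with "K" (3x3 intrinsics, pixels), "eye" and "orientation" of the camera in the world. Camera axes: x right, y up, looking along -z (the intrinsics and any distortion apply to the point x, -y, -z); pixel columns grow to the right and rows downward; lengths in mm; the calibration is good to about 2 mm. The wrist camera is an equidistant fisheye: a pixel r from the principal point sees the ray r / f radians off the axis. A picture is of the moment at which its call begins: read the wrist's pose just before it. calibration takes no time and is no camera call; for the wrist camera it gives the pose at the moment of the call.
- arm.sign_off(): hands the job in; it is judged then, once.
The state is a dict: "time_s": time; "joints": joint angles; "qvel": joint speeds; "effort": joint torques, N m; "ee_pos": TCP position; "tool_rot": TCP orientation; "ft_force": force on the tool from outside, world axes, zero at the start; "wrist_torque": the same for the moment, N m; "finger_gap": opening from 0.0 (shut) to 1.0 (fully open); "grip_force": force on a finger pad.
Only numpy, scipy, OpenCV 4.12 (cv2) and the standard library are available. Lean on these libraries where they do the work, as an engineer would, in place of code of your own. Each camera call takes 0.05 s, during which the arm holds its last target. There are 200 camera calls.

## Working session

There is one attempt and no reset: what is moved stays moved. The work goes in short steps, Python scripts to look and compute and a shell command to move; the robot and the scene stay as the last step left them, time stands still between calls to the robot, and variables do not carry over. Pictures are saved under pics/ and viewed, at most 12 in all, crops included, and the job is handed in when it is done.

```bash
mkdir -p pics; python3 - <<'E'
from plant import arm
import cv2,numpy as np
s=arm.get_state();print(s['time_s'],s['ee_pos'],s['tool_rot'],arm.hold_point_z)
for n in('scene','top'):
    c=arm.calibration(n);print(n,c)
    cv2.imwrite(f'pics/{n}0.png',arm.camera(n)[:,:,::-1])
print(arm.calibration('wrist'))
E
```

```text
0.0 [ 226.70125337 -473.0413151   230.73562851] [ 9.75154879e-01  2.21523210e-01 -5.95137322e-05 -6.52044534e-04] 18.700000000000003
scene {'K': array([[374.84819977,   0.        , 323.16448189],
       [  0.        , 374.84819977, 201.35798519],
       [  0.        ,   0.        ,   1.        ]]), 'eye': array([930.76581794, 661.89060495, 851.64980856]), 'orientation': array([0.09285537, 0.35274867, 0.90627137, 0.21358479])}
top {'K': array([[519.46534855,   0.        , 326.87208086],
       [  0.        , 519.46534855, 197.33895193],
       [  0.        ,   0.        ,   1.        ]]), 'eye': array([ 419.05095697,   65.83754238, 1427.73112806]), 'orientation': array([ 0.04149456, -0.05640592, -0.70133974,  0.70937941])}
{'K': array([[309.70691629,   0.        , 317.67649243],
       [  0.        , 309.70691629, 197.60676911],
       [  0.        ,   0.        ,   1.        ]]), 'eye': array([ 299.80531449, -438.82737238,  372.5566716 ]), 'orientation': array([-0.13324307,  0.08459487, -0.52586938,  0.83579387])}
```

View pics/scene0.png

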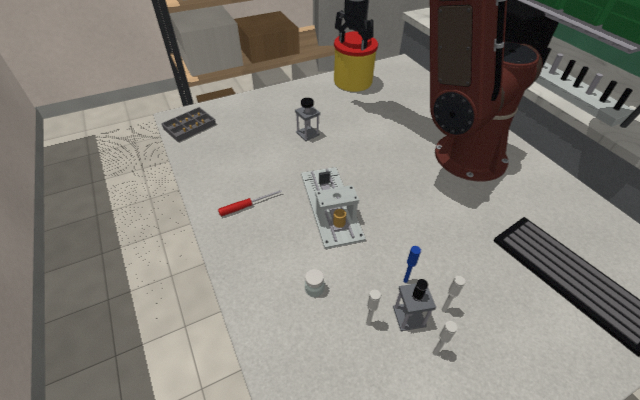

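View pics/top0.png

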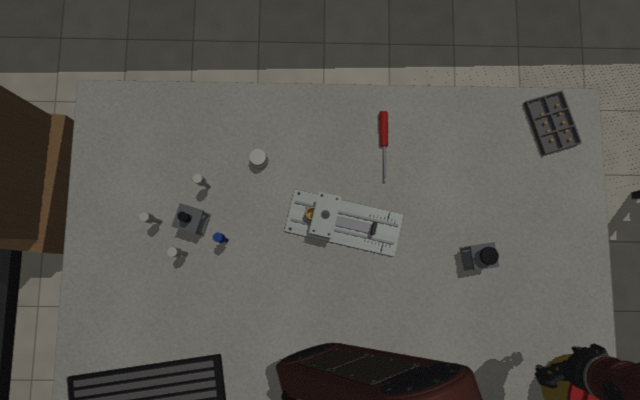

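Candidates for the probe in the top view: black round grip in the left stand (183,217), black mushroom knob in the right stand (488,256), blue look-alike (218,238), and white look-alikes (199,178), (145,217) and (173,252). My choice by description is (183,217). I'll check it in a close crop.

```bash
python3 - <<'E'
import cv2,numpy as np
t=cv2.imread('pics/top0.png');s=cv2.imread('pics/scene0.png')
R=lambda i,f:cv2.resize(i,None,fx=f,fy=f,interpolation=cv2.INTER_CUBIC)
cv2.imwrite('pics/fix.png',R(t[185:265,280:410],6))
a=R(t[165:265,135:235],4);b=R(s[240:340,360:460],4)
c=np.hstack([a,b]);cv2.imwrite('pics/stand.png',c)
E
```

```text
(no output)
```

View pics/fix.png

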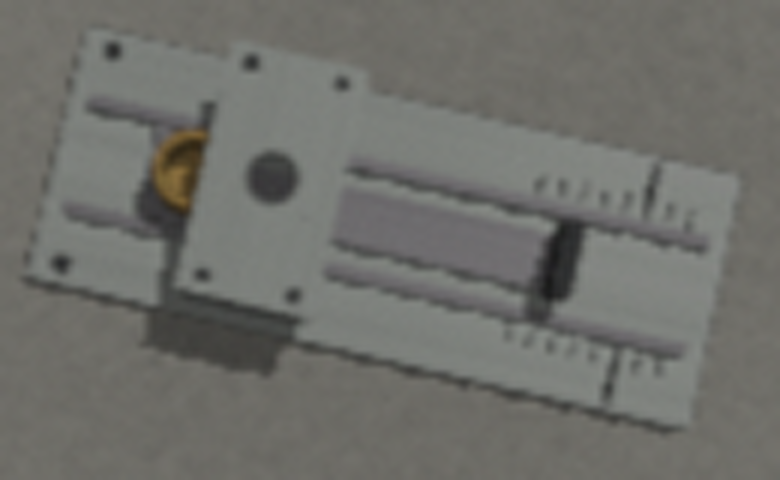

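View pics/stand.png

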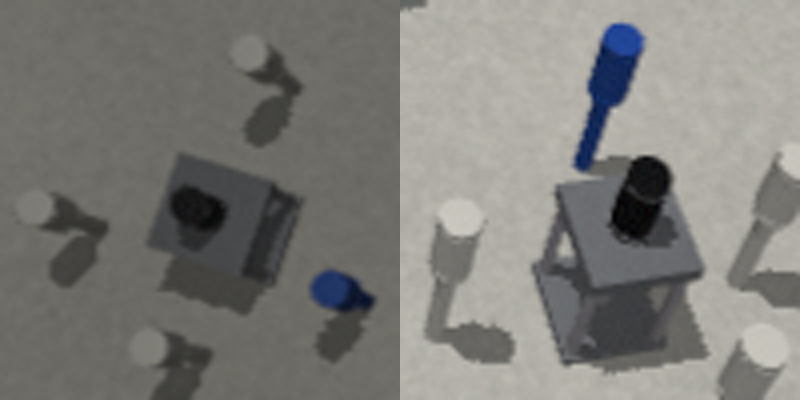

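The crop confirms the choice: a plain black cylindrical grip in the left stand, with blue and white look-alikes on all four sides. In the fixture crop the guide hole is at (272,178), the long marks at (653,190) and (612,378), and the tab around (565,260).

```bash
cat > h.py <<'E'
from plant import arm
import numpy as np, cv2
from scipy.spatial.transform import Rotation as Ro
from scipy.optimize import least_squares
def ray(n,uv,c=None):
    c=c or arm.calibration(n);K=c['K'];x=(uv[0]-K[0,2])/K[0,0];y=(uv[1]-K[1,2])/K[1,1]
    if n=='wrist':
        r=np.hypot(x,y);k=np.sin(r)/r;d=np.array([x*k,-y*k,-np.cos(r)])
    else: d=np.array([x,-y,-1.])
    return c['eye'],Ro.from_quat(c['orientation']).apply(d)
def onz(n,uv,z,c=None):
    e,d=ray(n,uv,c);return e+d*(z-e[2])/d[2]
def proj(n,P,c=None):
    c=c or arm.calibration(n);K=c['K'];q=Ro.from_quat(c['orientation']).inv().apply(np.asarray(P)-c['eye'])
    x,y=q[0],-q[1];z=-q[2]
    if n=='wrist':
        r=np.hypot(x,y);t=np.arctan2(r,z);return np.array([x,y])/r*t*K[0,0]+K[:2,2]
    return np.array([x,y])/z*K[0,0]+K[:2,2]
def tri(obs):
    A=0;b=0
    for n,uv in obs:
        e,d=ray(n,uv);d=d/np.linalg.norm(d);M=np.eye(3)-np.outer(d,d);A=A+M;b=b+M@e
    return np.linalg.solve(A,b)
def axes(v): # world vector -> tool axes (cm)
    return Ro.from_quat(arm.get_state()['tool_rot']).inv().apply(v)/10
E
python3 - <<'E'
from h import *
f=lambda p,o,k:(np.array(p)+.5)/k-.5+np.array(o)
L=[((88,28),60,100,12),((25,280),-60,100,12),((740,178),60,-210,12),((688,432),-60,-210,12),((272,178),0,0,100)]
W=np.array([onz('top',f(p,(280,185),6),z)[:2] for p,x,y,z in L]);F=np.array([[x,y] for p,x,y,z in L])
g=lambda q:(F@np.array([[np.cos(q[2]),np.sin(q[2])],[-np.sin(q[2]),np.cos(q[2])]])+q[:2]-W).ravel()
s=least_squares(g,[400,50,0]);print('fix',s.x,s.fun.round(1))
q=s.x;R=Ro.from_euler('z',q[2])
for p in((653,190),(612,378)): print('mark',R.inv().apply(np.append((onz('top',f(p,(280,185),6),12)[:2]-q[:2]),0)))
print('tabtop',R.inv().apply(onz('top',f((565,258),(280,185),6),65)-np.append(q[:2],0)))
T=lambda p:f(p,(135,165),4);S=lambda p:f((p[0]-400,p[1]),(360,240),4)
print('probe tri',tri([('top',T((185,204))),('scene',S((649,178)))]),onz('top',T((185,204)),155),onz('scene',S((649,178)),155))
for a,b in[((335,290),(622,42)),((35,207),(765,345)),((148,347),(795,165)),((248,53),(460,218))]:print(tri([('top',T(a)),('scene',S(b))]))
print('plug',onz('top',(488,256),141),'jar',onz('top',(258,158),60))
E
```

```text
fix [ 5.59300694e+02  4.36213488e+01 -2.15600122e-01] [ 1.3  1.5  0.1  0.8  0.5 -1.7 -0.8 -0.9 -1.2  0.3]
mark [  44.68981481 -170.64601091    0.        ]
mark [ -43.34789156 -170.26148327    0.        ]
tabtop [  -0.36478806 -133.06204477   65.        ]
probe tri [547.36074659 396.5760341  154.0711386 ] [546.92437755 396.70287882 155.        ] [548.25074588 396.59787811 155.        ]
[496.1343417  307.82580887 133.75172189]
[545.4722204  492.84428183 139.50485905]
[460.71689469 419.20934619 136.7034618 ]
[644.11657867 365.87072735 139.60941936]
plug [ 456.99438606 -361.50572476  141.        ] jar [714.0205425 223.4915391  60.       ]
```

```bash
python3 -m inch '1 44.1 -21.7 3 -2.48;1 44.1 -21.7 3 -2.48;1 44.1 -21.7 3 -2.48;1 44.1 -21.7 3 -2.48;1 44.1 -21.7 3 -2.48;1 44.1 -21.7 3 -2.48;1 44.1 -21.7 3 -2.48;1 44.1 -21.7 3 -2.48;1 44.1 -21.7 3 -2.48;1 44.1 -21.7 3 -2.48;1 44.1 -21.7 3 -2.48;1 44.1 -21.7 3 -2.48;1 44.1 -21.7 3 -2.48;1 44.1 -21.7 3 -2.48;1 44.1 -21.7 3 -2.48;1 44.1 -21.7 3 -2.48;1 44.1 -21.7 3 -2.48;1 44.1 -21.7 3 -2.48;1 44.1 -21.7 3 -2.48;1 44.1 -21.7 3 -2.48'
python3 - <<'E'
from h import *
s=arm.get_state();print(s['ee_pos'],s['joints'],Ro.from_quat(s['tool_rot']).as_euler('xyz'))
c=arm.calibration('wrist');im=arm.camera('wrist');cv2.imwrite('pics/w1.png',im[:,:,::-1])
np.save('w1.npy',np.r_[c['eye'],c['orientation']])
R=Ro.from_euler('z',-.2156);t=np.array([559.3,43.6,0])
for P in[(0,0,100),(45,-170,12),(-45,-170,12),(0,-133,65),(17,-133,65),(-17,-133,65)]:print(P,proj('wrist',R.apply(P)+t,c))
E
```

```text
time_s: 2.1
ee_pos: [530.7, -87.2, 201.2]
tool_rot: [0.108, 0.994, 0.0, -0.0]
ft_force: [-0.9, -0.3, -0.3]
finger_gap: 0.996
grip_force: 0.0
[530.71263235 -87.1892077  201.17914263] [-2.98796821e-01  3.33694399e-01 -1.73629003e-01  1.06374988e+00
  6.11551766e-07 -8.20575310e-02] [ 3.14156934e+00 -2.75968330e-04  2.92485337e+00]
(0, 0, 100) [467.06048991 196.9471396 ]
(45, -170, 12) [286.06159265 210.56384944]
(-45, -170, 12) [283.80650402 131.57120961]
(0, -133, 65) [318.51945507 185.36556232]
(17, -133, 65) [318.51506477 202.59014699]
(-17, -133, 65) [318.52216928 167.57791342]
```

View pics/w1.png

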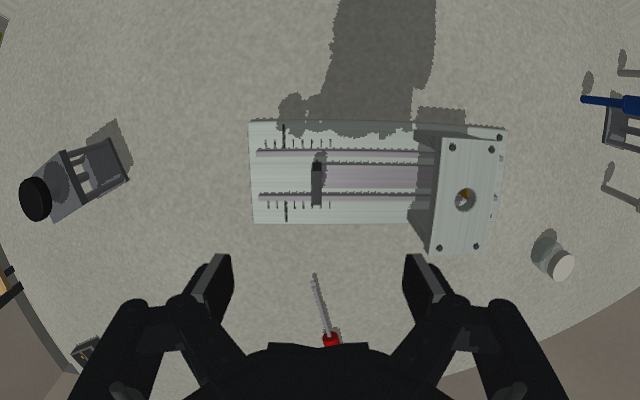

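Wrist view: guide hole at (465,200), long marks at (284,131) and (286,211), tab top at about (318,184), all matching my model within 3 px. I'll descend and grip the tab.

```bash
python3 -m inch '1 0 0.1 5 0;1 0 0.1 10 0;1 0 0.1 14 0;1 0 0.1 16.1 0;1 0 0.1 16.1 0;0 0 0.1 16.1 0;0 0 0.1 16.1 0;0 0 0.1 16.1 0;0 0 0.1 16.1 0;0 0 0.1 16.1 0;0 0 0.1 16.1 0;0 0 0.1 16.1 0;0 0 0.1 16.1 0;0 0 0.1 16.1 0;0 0 0.1 16.1 0' 30
python3 - <<'E'
from h import *
s=arm.get_state();R=Ro.from_euler('z',-.2156);t=np.array([559.3,43.6,0])
print(R.inv().apply(s['ee_pos']-t),s['grip_force'])
c=arm.calibration('wrist');im=arm.camera('wrist');cv2.imwrite('pics/w2.png',im[:,:,::-1])
for P in[(30,-170,12),(-30,-170,12),(0,-133,22)]:print(P,proj('wrist',R.apply(P)+t,c))
E
```

```text
time_s: 3.65
ee_pos: [531.4, -86.5, 41.0]
tool_rot: [0.107, 0.994, -0.0, 0.001]
ft_force: [-0.7, -0.4, 6.0]
finger_gap: 0.109
grip_force: 35.5
[   0.62766628 -133.08588568   40.98633031] 35.537304282188416
(30, -170, 12) [261.08368279 273.86628601]
(-30, -170, 12) [254.11419675 185.35934704]
(0, -133, 22) [317.72202393 240.22880423]
```

```bash
python3 -m inch '0 0 -1 0 0;0 0 -2 0 0;0 0 -3 0 0;0 0 -3.7 0 0;0 0 -3.7 0 0;0 0 -3.7 0 0;0 0 -3.7 0 0'
python3 - <<'E'
from h import *
s=arm.get_state();R=Ro.from_euler('z',-.2156);t=np.array([559.3,43.6,0])
print(R.inv().apply(s['ee_pos']-t),s['grip_force'])
c=arm.calibration('wrist');im=arm.camera('wrist')
a=cv2.resize(im[150:300,220:420,::-1],None,fx=4,fy=4,interpolation=cv2.INTER_CUBIC);cv2.imwrite('pics/w3.png',a)
for P in[(30,-170,12),(-30,-170,12),(0,-170,65),(45,-170,12)]:print(P,(proj('wrist',R.apply(P)+t,c)-[220,150])*4)
E
```

```text
time_s: 4.4
ee_pos: [523.4, -123.0, 41.0]
tool_rot: [0.107, 0.994, -0.0, 0.0]
ft_force: [-2.5, -1.7, 5.6]
finger_gap: 0.109
grip_force: 35.6
[   0.53352177 -170.39773232   40.9788287 ] 35.55935025215149
(30, -170, 12) [392.73234174 499.41160044]
(-30, -170, 12) [393.36152961 141.40672245]
(0, -170, 65) [393.52534601 527.42274048]
(45, -170, 12) [392.58341642 573.75995999]
```

View pics/w3.png

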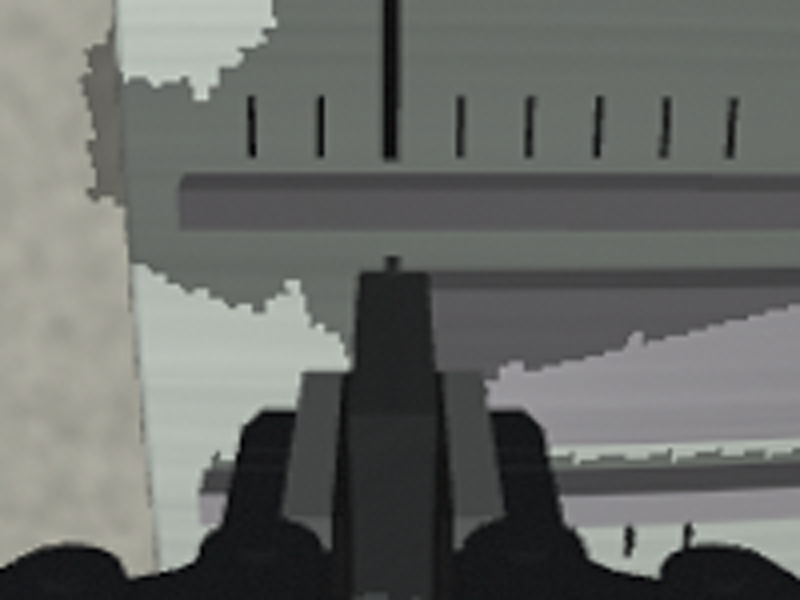

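The tab pointer (393,262) lines up with the long mark (391,80) to about 0.3 mm. I'll release and rise.

```bash
python3 -m inch '1 0 0 0 0;1 0 0 0 0;1 0 0 0 0;1 0 0 0 0;1 0 0 0 0;1 0 0 0 0;1 0 0 0 0;1 0 0 0 0;1 0 0 -5 0;1 0 0 -10 0;1 0 0 -15 0;1 0 3 -19 0;1 0 8 -19 0;1 0 12 -19 0;1 0 16 -19 0;1 0 17 -19 0;1 0 17 -19 0;1 0 17 -19 0'
python3 - <<'E'
from h import *
s=arm.get_state();print(s['joints'])
R=Ro.from_euler('z',-.2156);t=np.array([559.3,43.6,0])
c=arm.calibration('wrist');im=arm.camera('wrist');im2=arm.camera('top')
np.savez('w4.npz',eye=c['eye'],o=c['orientation'],K=c['K'])
o=proj('wrist',t+[0,0,100],c).astype(int);print(o)
cv2.imwrite('pics/w4raw.png',im[:,:,::-1]);cv2.imwrite('pics/top4.png',im2[:,:,::-1])
R4=lambda i,k:cv2.resize(i,None,fx=k,fy=k,interpolation=cv2.INTER_CUBIC)
a=R4(im[o[1]-40:o[1]+40,o[0]-40:o[0]+40,::-1],5)
b=R4(im2[185:265,310:390,::-1],5)
# whole fixture view
cv2.imwrite('pics/w4.png',np.hstack([a,b]))
E
```

```text
time_s: 6.25
ee_pos: [559.2, 43.0, 230.2]
tool_rot: [0.107, 0.994, -0.0, -0.0]
ft_force: [-0.4, -0.6, -0.0]
finger_gap: 1.003
grip_force: 0.0
[-5.33236822e-02  3.59948789e-01 -5.71239598e-02  1.15408283e+00
 -4.91494443e-04  1.61440308e-01]
[318 187]
```

View pics/w4.png

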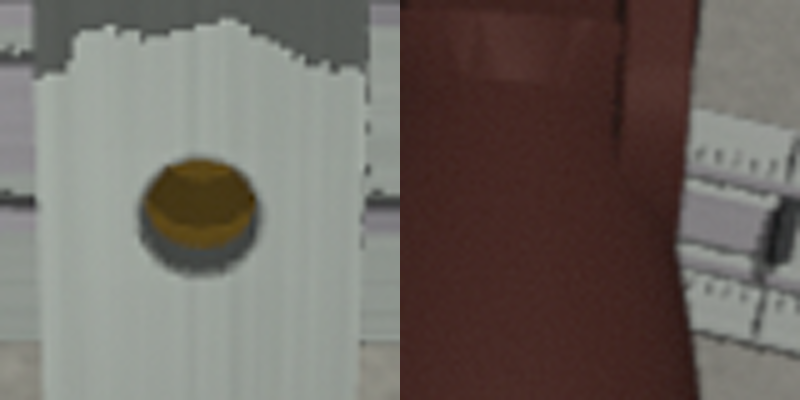

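```bash
python3 -m inch '1 8.7 34.3 0 -2.31;1 8.7 34.3 0 -2.31;1 8.7 34.3 0 -2.31;1 8.7 34.3 0 -2.31;1 8.7 34.3 0 -2.31;1 8.7 34.3 0 -2.31;1 8.7 34.3 0 -2.31;1 8.7 34.3 0 -2.31;1 8.7 34.3 0 -2.31;1 8.7 34.3 0 -2.31;1 8.7 34.3 0 -2.31;1 8.7 34.3 0 -2.31;1 8.7 34.3 0 -2.31;1 8.7 34.3 0 -2.31;1 8.7 34.3 0 -2.31;1 8.7 34.3 0 -2.31;1 8.7 34.3 0 -2.31;1 8.7 34.3 0 -2.31;1 8.7 34.3 0 -2.31'
python3 - <<'E'
from h import *
z=np.load('w4.npz');print('hole w4',onz('wrist',(317.6,189.6),100,dict(eye=z['eye'],orientation=z['o'],K=z['K'])))
s=arm.get_state();print(s['ee_pos'],Ro.from_quat(s['tool_rot']).as_euler('xyz'))
c=arm.calibration('wrist');im=arm.camera('wrist');np.savez('w5.npz',eye=c['eye'],o=c['orientation'],K=c['K'])
cv2.imwrite('pics/w5.png',im[:,:,::-1])
print(proj('wrist',[547.5,396.6,155],c),proj('wrist',[547.5,396.6,100],c))
E
```

```text
time_s: 8.25
ee_pos: [547.8, 396.8, 230.3]
tool_rot: [0.866, -0.501, -0.0, 0.0]
ft_force: [0.0, 0.2, 0.2]
finger_gap: 1.002
grip_force: 0.0
hole w4 [561.33785884  42.46941267 100.        ]
[547.78835581 396.80651123 230.30029908] [ 3.14152422e+00 -3.59836586e-05 -1.04876788e+00]
[318.9221121  209.43255399] [318.69830679 188.51851867]
```

View pics/w5.png

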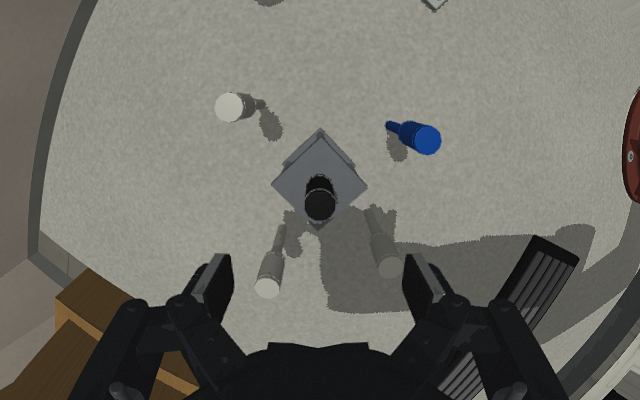

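Wrist view: the black grip's top is at about (320,206) in the stand, white look-alikes at (230,107), (268,288) and (389,265), blue at (425,138). None is within the fingers' reach. I'll fit circles to measure the grip.

```bash
python3 - <<'E'
from h import *
z=np.load('w5.npz');c=dict(eye=z['eye'],orientation=z['o'],K=z['K'])
def outline(P,r,c):
    a=np.linspace(0,2*np.pi,60);return np.array([proj('wrist',[P[0]+r*np.cos(t),P[1]+r*np.sin(t),P[2]],c) for t in a])
def fit(im,P0,r,c,dark_in=True,n=40):
    # maximise radial intensity step across the projected circle
    g=cv2.GaussianBlur(cv2.cvtColor(im,cv2.COLOR_BGR2GRAY),(0,0),.7).astype(np.float32)
    S=lambda q:cv2.remap(g,q[:,0].astype(np.float32)[None],q[:,1].astype(np.float32)[None],cv2.INTER_LINEAR)[0]
    best=max(((np.minimum(S(outline(P:=np.add(P0,[x,y,0]),r+1.5,c))-S(outline(P,r-1.5,c)),40).mean(),x,y) for x in np.arange(-5,5.1,.25) for y in np.arange(-5,5.1,.25)))
    return best,np.add(P0,[best[1],best[2],0])
im=cv2.imread('pics/w5.png');print('grip top',fit(im,[547.5,396.6,155],12,c))
h=np.load('w4.npz');ch=dict(eye=h['eye'],orientation=h['o'],K=h['K'])
print('hole',fit(cv2.imread('pics/w4raw.png'),[559.3,43.6,100],11,ch))
g=im.max(2);m=(g<45).astype(np.uint8)[160:235,290:350];print(np.c_[np.arange(160,235,4),m[::4].sum(1)].T)
ys,xs=np.nonzero(m);print(xs.min()+290,xs.max()+290,ys.min()+160,ys.max()+160)
# dark silhouette bottom edge = near rim of the top
for P in([547.5,396.6,155],[549,394.5,155]):
    o=outline(P,12,c);print(o.min(0),o.max(0))
E
```

```text
grip top ((np.float32(35.143505), np.float64(1.25), np.float64(-2.25)), array([548.75, 394.35, 155.  ]))
hole ((np.float32(40.0), np.float64(3.5), np.float64(-0.25)), array([562.8 ,  43.35, 100.  ]))
[[160. 164. 168. 172. 176. 180. 184. 188. 192. 196. 200. 204. 208. 212.
  216. 220. 224. 228. 232.]
 [  0.   0.   0.   0.   8.  19.  25.  19.  23.  23.  30.  30.  30.  27.
   21.   0.   0.   0.   0.]]
305 334 175 219
[302.88103858 194.12300209] [334.94700386 224.19268557]
[302.48938712 190.77972828] [334.67354711 221.07896517]
```

```bash
python3 -m inch '1 0.27 0.04 3 0;1 0.27 0.04 7 0;1 0.27 0.04 10 0;1 0.27 0.04 11.7 0;1 0.27 0.04 11.7 0;0 0.27 0.04 11.7 0;0 0.27 0.04 11.7 0;0 0.27 0.04 11.7 0;0 0.27 0.04 11.7 0;0 0.27 0.04 11.7 0;0 0.27 0.04 11.7 0;0 0.27 0.04 11.7 0;0 0.27 0.04 11.7 0;0 0.27 0.04 11.7 0;0 0.27 0.04 11.7 0' 40
python3 -m inch '0 0 0 -1 0;0 0 0 -2.5 0;0 0 0 -4.5 0;0 0 0 -7 0;0 0 0 -9.5 0;0 0 0 -12 0;0 0 0 -13.5 0;0 0 0 -13.5 0;0 0 0 -13.5 0;0 0 0 -13.5 0'
```

```text
time_s: 9.8
ee_pos: [548.9, 395.1, 114.3]
tool_rot: [0.866, -0.5, 0.0, -0.001]
ft_force: [-0.7, -0.0, 6.3]
finger_gap: 0.27
grip_force: 39.1
time_s: 10.8
ee_pos: [547.9, 394.5, 247.0]
tool_rot: [0.866, -0.5, -0.001, 0.001]
ft_force: [0.5, -0.2, -1.1]
finger_gap: 0.269
grip_force: 39.2
```

```bash
python3 -m inch '0 1 0.53 0 0;0 3 1.58 0 0;0 5.5 2.9 0 0;0 8 4.2 0 0;0 10.5 5.5 0 0;0 13 6.9 0 0;0 15.5 8.2 0 0;0 18 9.5 0 0;0 20.5 10.8 0 0;0 23 12.1 0 0;0 25.5 13.4 0 0;0 28 14.8 0 0;0 30 15.8 0 0;0 31.1 16.4 0 0;0 31.1 16.4 0 0;0 31.1 16.4 0 0;0 31.1 16.4 0 0;0 31.1 16.4 0 0'
python3 - <<'E'
from h import *
s=arm.get_state();print(s['ee_pos'],s['joints'],Ro.from_quat(s['tool_rot']).as_euler('xyz'))
c=arm.calibration('wrist');im=arm.camera('wrist');np.savez('w6.npz',eye=c['eye'],o=c['orientation'],K=c['K'],p=s['ee_pos'],q=s['tool_rot'])
cv2.imwrite('pics/w6raw.png',im[:,:,::-1])
sc=arm.camera('scene');cv2.imwrite('pics/s6raw.png',sc[:,:,::-1])
R4=lambda i,k:cv2.resize(i,None,fx=k,fy=k,interpolation=cv2.INTER_CUBIC)
cv2.imwrite('pics/w6.png',np.hstack([R4(im[140:260,260:380,::-1],5),R4(sc[140:260,300:340,::-1],5)]))
E
```

```text
time_s: 12.6
ee_pos: [562.2, 44.4, 248.3]
tool_rot: [0.867, -0.499, -0.0, -0.0]
ft_force: [-0.3, 0.5, 0.4]
finger_gap: 0.269
grip_force: 39.3
[562.1553199   44.43684561 248.25075414] [-5.08357137e-02  3.57171320e-01 -1.34811803e-02  1.20020998e+00
  1.37961024e-04 -2.14729973e+00] [-3.14157291e+00  1.51722003e-04 -1.04512864e+00]
```

View pics/w6.png

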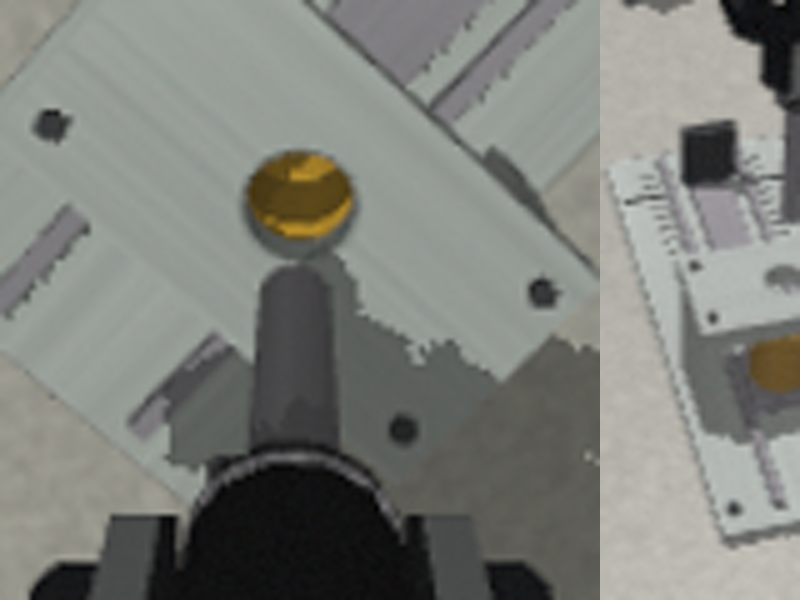

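Wrist view: hole centre at crop (299.5,203), probe shaft end at crop (295,262), with the shaft's axis nearly vertical in the image. Next I'll compute both positions.

```bash
python3 - <<'E'
from h import *
z=np.load('w6.npz');c=dict(eye=z['eye'],orientation=z['o'],K=z['K'])
h=np.load('w4.npz');ch=dict(eye=h['eye'],orientation=h['o'],K=h['K'])
a=np.linspace(0,2*np.pi,90)
circ=lambda P,r,c:np.array([proj('wrist',[P[0]+r*np.cos(t),P[1]+r*np.sin(t),P[2]],c) for t in a])
def solve(ext,zz,r,c,x0,sel):
    def f(q):
        o=circ([*q,zz],r,c);m=np.array([o[:,0].min(),o[:,0].max(),o[:,1].min(),o[:,1].max()]);return (m-ext)[sel]
    s=least_squares(f,x0,diff_step=1e-4);return s.x,s.fun
F=lambda e,k,o:np.array([(v+.5)/k-.5+o[i//2] for i,v in enumerate(e)])
H4=solve(F((138,262,155,275),5,(278,147)),100,11,ch,[561,43],[0,1,2,3])
H6=solve(F((244,355,149,257),5,(260,140)),100,11,c,[561,43],[0,1,2,3])
T=solve(F((259,331,261,0),5,(260,140)),149,6,c,[561,43],[0,1,2])
print(H4,H6,T,'tcp',z['p'])
R=Ro.from_quat(z['q'])
for H in(H4,H6):
    d=np.append(H[0]-T[0],0);print('hole-tip',d,'tool',R.inv().apply(d))
print('tip-tcp tool',R.inv().apply(np.append(T[0]-z['p'][:2],0)))
E
```

```text
(array([561.43894805,  42.44638764]), array([ 0.40896758, -0.40891733,  0.4969036 , -0.52951354])) (array([562.62477697,  41.27512213]), array([-0.24727898,  0.24759952, -0.15062417,  0.16172693])) (array([562.20769588,  43.98991484]), array([-0.11380227,  0.11385618,  0.00175553])) tcp [562.1553199   44.43684561 248.25075414]
hole-tip [-0.76874784 -1.54352721  0.        ] tool [ 9.49383712e-01  1.43948602e+00 -1.72460725e-04]
hole-tip [ 0.41708109 -2.71479272  0.        ] tool [ 2.55755346e+00  1.00148702e+00 -4.07808489e-04]
tip-tcp tool [ 4.12872010e-01  1.78961026e-01 -6.61748164e-05]
```

```bash
python3 -m inch '0 0.1 0.05 0 0;0 0.23 0.1 0 0;0 0.23 0.1 1 0;0 0.23 0.1 2 0;0 0.23 0.1 3 0;0 0.23 0.1 3.5 0;0 0.23 0.1 3.9 0;0 0.23 0.1 3.9 0;0 0.23 0.1 3.9 0;0 0.23 0.1 3.9 0'
python3 - <<'E'
from h import *
s=arm.get_state();print(s['ee_pos'])
c=arm.calibration('wrist');im=arm.camera('wrist');np.savez('w7.npz',eye=c['eye'],o=c['orientation'],K=c['K'],p=s['ee_pos'],q=s['tool_rot'])
cv2.imwrite('pics/w7raw.png',im[:,:,::-1])
sc=arm.camera('scene');cv2.imwrite('pics/s7raw.png',sc[:,:,::-1])
R4=lambda i,k:cv2.resize(i,None,fx=k,fy=k,interpolation=cv2.INTER_CUBIC)
cv2.imwrite('pics/w7.png',np.hstack([R4(im[150:220,285:355,::-1],5.7),R4(sc[165:225,310:370,::-1],6.65)]))
a=np.linspace(0,2*np.pi,90)
circ=lambda P,r,c:np.array([proj('wrist',[P[0]+r*np.cos(t),P[1]+r*np.sin(t),P[2]],c) for t in a])
for P,r in(((562.3,42.1,100),11),((*s['ee_pos'][:2],s['ee_pos'][2]-99.3),6)):
  o=(circ(P,r,c)-[285,150])*5.7;print(P,o.min(0),o.max(0))
for P in((562.3,42.1,100),(*s['ee_pos'][:2],s['ee_pos'][2]-99.3)):print((proj('scene',P)-[310,165])*6.65)
E
```

```text
time_s: 13.7
ee_pos: [562.8, 41.0, 209.7]
tool_rot: [0.866, -0.5, 0.0, -0.0]
ft_force: [0.5, -0.2, -0.9]
finger_gap: 0.275
grip_force: 39.3
[562.7680023   40.9817299  209.69592791]
(562.3, 42.1, 100) [116.36628082 196.10379863] [263.14489936 335.69720858]
(np.float64(562.7680022961977), np.float64(40.98172990493491), np.float64(110.39592791225441)) [149.26818889 241.38490807] [232.58199336 320.40364687]
[170.66323268 200.80765393]
[169.44982815 182.08714193]
```

View pics/w7.png

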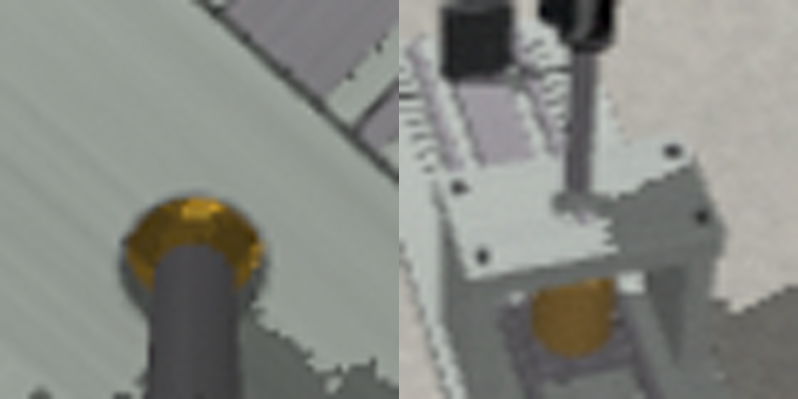

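Wrist view: tip centre at crop x≈195, end edge row 240; hole centre x≈193.5, far rim row 193. The tip is about 1 mm too far along tool +x, well inside the clearance. I'll correct that and lower.

```bash
python3 -m inch '0 -0.1 -0.02 0 0;0 -0.1 -0.02 0 0;0 -0.1 -0.02 0 0;0 -0.1 -0.02 0.5 0;0 -0.1 -0.02 1 0;0 -0.1 -0.02 1.6 0;0 -0.1 -0.02 2.2 0;0 -0.1 -0.02 2.8 0;0 -0.1 -0.02 3.4 0;0 -0.1 -0.02 4 0;0 -0.1 -0.02 4.6 0;0 -0.1 -0.02 5.2 0;0 -0.1 -0.02 5.8 0;0 -0.1 -0.02 6.2 0;0 -0.1 -0.02 6.4 0;0 -0.1 -0.02 6.4 0;0 -0.1 -0.02 6.4 0;0 -0.1 -0.02 6.4 0;0 -0.1 -0.02 6.4 0'
python3 - <<'E'
from h import *
c=arm.calibration('wrist');im=arm.camera('wrist');P=[]
for i in range(3): arm.camera('top');P.append(arm.get_state()['ee_pos'])
s=arm.get_state();print(np.round(P,2),s['grip_force'],s['ft_force'])
sc=arm.camera('scene')
R4=lambda i,k:cv2.resize(i,None,fx=k,fy=k,interpolation=cv2.INTER_CUBIC)
cv2.imwrite('pics/w8.png',np.hstack([R4(im[160:230,285:355,::-1],5.7),R4(sc[165:225,310:370,::-1],6.65)]))
a=np.linspace(0,2*np.pi,90);p=s['ee_pos']
circ=lambda P,r,c:np.array([proj('wrist',[P[0]+r*np.cos(t),P[1]+r*np.sin(t),P[2]],c) for t in a])
for Q,r in(((562.3,42.1,100),11),((p[0],p[1],100),6)):
  o=(circ(Q,r,c)-[285,160])*5.7;print(Q,o.min(0),o.max(0))
E
```

```text
time_s: 15.7
ee_pos: [562.3, 42.0, 145.5]
tool_rot: [0.866, -0.5, 0.0, -0.0]
ft_force: [0.1, 0.5, -1.0]
finger_gap: 0.271
grip_force: 39.3
[[562.28  41.98 145.46]
 [562.26  41.98 145.41]
 [562.2   41.94 145.37]] 39.28409993648529 [ 0.52069942 -0.46017996 -0.84331215]
(562.3, 42.1, 100) [ 95.91277985 283.76555289] [286.41510949 458.52842837]
(np.float64(562.1993928758707), np.float64(41.94416409018503), 100) [140.62057439 324.09651806] [244.60013106 419.4769938 ]
```

View pics/w8.png

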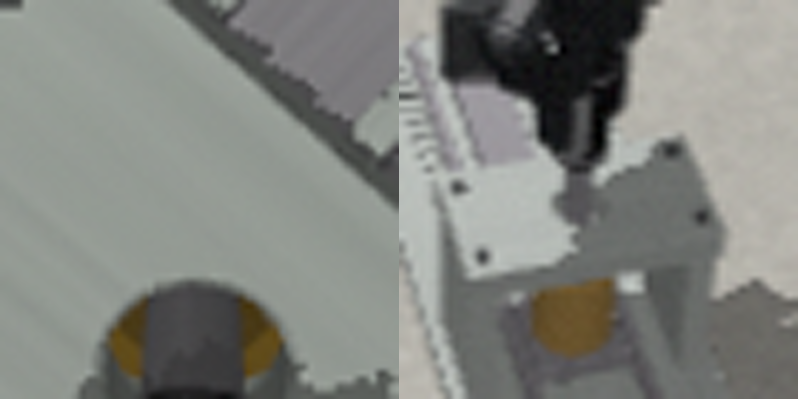

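The shaft spans crop 145–243 inside a hole spanning 103–290, so it is laterally centred to about 0.3 mm. The hole's far rim is at row 281 (expected 284). The tip is at about z = 46 mm, with no contact force. I'll hand it in.

```bash
python3 -c "
from plant import arm
print(arm.sign_off())"
```

```text
the job is handed in; nothing more can be done
None
```

The job is handed in; no verdict came back. By my measurements the slide was set within about 0.3 mm of the long mark and released, and the probe is held upright and still, centred in the guide hole to about 0.5 mm with its tip about 54 mm below the plate top. No contact force showed at the wrist.

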